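# Fold out the panel hook and hang up the rotor key

### The arm

A 6-joint arm with a two-finger parallel gripper is mounted at the origin on a cart in front of the work surface, level with it; the furniture and walls round the work are solid. World frame = base frame: x ahead of the robot, y to its left, z up, the work surface at z = 0. Lengths are in m, angles in degrees, forces in N, time in s.
With the tool pointing down it reaches from about 0.35 to 0.875 m from the base axis. Payload 4.2 kg.
Tool frame: the origin (TCP) lies between the finger pads; the fingertips stand 8 mm ahead of it and the grasp point (between the pads) lies 11 mm behind it; z points along the fingers, y is the line along which they close (so a half turn about z gives the same grasp; the last joint's range is limited). The gripper opens to 87 mm and grips with 3 to 60 N. Pads are 19 mm wide; open, the fingers measure 117 mm over their backs; the gripper's body (75 mm by 190 mm) begins 51 mm behind the grasp point.
Start: joints at [81.051, 22.042, 0.453, 0, -68.411, -14.817], TCP at [0.252, 0.572, 0.205] pointing down, gripper open.
Joint ranges: [-179.83, 179.83], [-69.29, 118.12], [-61.27, 80.66], [-181.25, 117.63], [-171.15, -9.14], [-177.46, 177.46]. Speed limits (degrees/s): [159.86, 159.86, 180, 180, 180, 180].

### API

Orientations are given as a 3x3 rotation matrix whose columns are the frame's x, y, z axes.
In Python, from station import sense, capture, camera_model, finish_job, find_in gives the robot as it stands. The module is installed in compiled form; this text tells all that it offers.
- The arm moves only by the tool arm_command, never from a script. Its argument "motion" is a list of rows, each a list of 7 numbers: the finger opening in mm, from 0 to 87, then the shift along the tool's x, y, z in mm, then the turn, a rotation vector about the tool's x, y, z in rad. In form: [[jaw, dx, dy, dz, rx, ry, rz], ...]. A call has 1 to 8 rows; each row shifts and turns the commanded pose from where the row before left it, along the tool's axes as they then stand; what a row does not reach is not made up. A row lasts 1/10 s, in which the tool goes at most 50 mm and 8.59 degrees, less where a joint would pass 70% of its speed; a pose out of reach is approached as far as the arm can. A call with a gripper value outside its range is refused whole. The fingers move at their own pace and stop on an object; the grip force is fixed at half the most. Time passes only in rows, so rows that do not move let the fingers close. It gives the time, the measured TCP pose, the force, the opening and the grip force at its end, in the units of the state.
- sense(): the state, without advancing time (a new reading comes with each control period).
- capture(name): name is "scene" or "top"; returns the picture (400x640x3 uint8, red, green, blue); there is no depth.
- camera_model(name): a dict with "fx", "fy", "cx", "cy" (pixels), "R" (3x3) and "t" (3): a world point X has camera coordinates R X + t. Camera axes: x right, y down, z forward; pixel columns grow to the right and rows downward; lengths in m; the calibration is good to about 2 mm. A picture is of the moment at which its call begins. camera_model takes no time and is no camera call.
- finish_job(): hands the job in; it is judged then, once.
Trained networks look in the newest picture that a camera, given by its name, has taken for a name from the list of things; names that differ only in an ending like _2 or _b are one class to them, and where a whole thing is asked for, a point or a joint stands for the part that bears it (a point fixed in the world has none). Each returns a list of dicts, best first, with "p" (0 to 1); they miss things now and then, are a little off and sometimes report something else, mostly with a low value. They report only what shows in the picture. A call takes as long as a camera call. They do not tell look-alikes from the thing itself.
- find_in(target, camera): "location" ([row, column] in pixels, amid what is visible of it).
The state is a dict: "time_s": time; "joints": joint angles; "joint_velocities": joint speeds; "effort": joint torques, N m; "tcp_pos": TCP position; "ee_rot": TCP orientation; "wrist_force": force on the tool from outside, world axes, zero at the start; "moment": the same for the moment, N m; "gripper_width": opening from 0.0 (shut) to 1.0 (fully open); "gripper_force": force on a finger pad.
Only numpy, scipy, OpenCV 4.12 (cv2) and the standard library are available. Lean on these libraries where they do the work, as an engineer would, in place of code of your own. Each camera call takes 0.05 s, during which the arm holds its last target. There are 200 camera calls.

### The job

The centrifuge's rotor key goes back on the tool panel. First fold the red hook down and out from the panel as far as it goes, then take the key with the blue grip out of its grey stand and hang it by its eye on the hook, past the ball end. Leave it hanging upright and still, and do not disturb the micro-tube rack, the jar, the slide box, the beaker and the timer.

Things in the scene. Friction and masses are not known exactly. Their poses are not given: they have to be found in the camera images.
- tool_panel: fixed white board on a steel foot, 220 mm wide (its y; foot 230 mm), 427 mm high. Origin: centre of the underside; x points into the board, away from the user, z up. Front face at x = -8 mm. A wire shelf (underside 395 mm up) reaches out to x = -92 mm over the hook, so a gripper cannot come straight down on it: lean in from the front, 35 to 45 degrees from vertical, hand towards the panel's -x
- fold_hook (a joint): hinge of the red folding hook, axis level and parallel to the board. 0: folded up flat (arm points straight up, 36 mm in front of the board); grows as the arm tips out and down; stop at 1.36 rad, where the arm points out from the board, rising 12 degrees towards its ball. Light friction (0.08 N m) keeps it where it is left; weight hung well out on it presses it onto its stop
- hook_hinge (a point): hinge axis of the hook, between the bracket cheeks, at (-44, 0, 155) mm of tool_panel
- hook_ball (a point): centre of the red ball, 20 mm diameter, at the end of the hook arm, 85 mm from hook_hinge. The arm is a round bar of 10 mm diameter. The ball can be pinched sideways (along the panel's y) and led along its arc without turning the gripper
- key_stand: fixed grey stand, foot 75 x 105 mm, with an upright pocket 22 x 54 mm inside, walls 9 mm thick; the rim is 46 mm above the bench. Origin: centre of the underside; y along the pocket's length. The key stands in the pocket, which is 37 mm deep
- rotor_key: loose rotor key, 167 mm long, 0.18 to 0.29 kg, standing upright. Origin: centre of its lower end; z along the key towards the grip, y across its flat face, x along the axis of its eye. From below: two-pronged steel head 48 mm wide and 14 mm thick, steel stem, oblong steel eye of 10 mm round bar (opening 32 mm wide and 44 mm high, centre 95 mm up), blue grip block on top (20 mm in x, 28 mm in y, 42 mm high, from 125 to 167 mm). Symmetric front to back
- key_eye (a point): centre of the opening of the key's eye; the opening's axis is the key's x
- key_grip (a point): centre of the key's blue grip, 52 mm above key_eye; take it across its 28 mm width (the key's y); a hand tilted about that line holds it as well
- micro_rack: loose white rack of small tubes, 62 x 120 x 38 mm, origin under its centre; bystander
- powder_jar: loose white jar with green lid, 44 mm wide, 74 mm high, origin under its centre; bystander
- slide_box: loose cream slide box, 54 x 84 x 31 mm, origin under its centre; bystander
- beaker: loose clear beaker, 75 mm wide, 92 mm high, origin under its centre; bystander
- timer: loose white timer, 43 x 70 x 65 mm, origin under its centre; bystander
Things that resemble listed ones, but are neither listed nor needed, are in the scene too. What is shaped like the rotor_key but pink is not meant.

How it is judged (in metres and radians):
On the way, in this order (a step that is already met when the one before it is completed fails the run):
1. the hook is folded out to its stop while the key still stands in its stand (value of joint fold_hook above 1.2 rad and distance of rotor_key from where it was at the start of the episode below 0.03 m), for 0.2 s.
2. the key is lifted clear of its stand (height (world z) of rotor_key above 0.05 m), for 0.1 s.
At the end, for the whole second after the job is handed in: The hook is folded out (beyond 1.2 rad of 1.36) and the key hangs on it by its eye, between the ball and the hinge, bearing on the arm, upright within 20 degrees, at rest (under 60 mm/s) and let go; the eye's centre is within 20 mm of the hook's middle plane and 12 to 17.5 cm above the bench (value of joint fold_hook above 1.2 rad and x of key_eye in the frame of tool_panel between -0.122 and -0.03 m and y of key_eye in the frame of tool_panel between -0.02 and 0.02 m and z of key_eye in the frame of tool_panel between 0.12 and 0.175 m and angle between rotor_key's own z axis and vertical below 0.35 rad and contact force between rotor_key and fold_hook above 0.8 N and linear speed of rotor_key below 0.06 m/s); the robot touches nothing.
It fails at once if a bystander (micro-tube rack, jar, slide box, beaker or timer) is moved more than 30 mm (distance of any of micro_rack, powder_jar, slide_box, beaker, timer from where it was at the start of the episode above 0.03 m).
It also fails if it takes over 56 s, if anything falls off the work surface, if the arm or the gripper's body presses on something with over 40 N, if the wrist force passes 120 N, or if a joint passes its speed limit or range.

## Working session

There is one attempt and no reset: what is moved stays moved. The work goes in short steps, Python scripts to look and compute and a tool call to move; the robot and the scene stay as the last step left them, time stands still between calls to the robot, and variables do not carry over. Pictures are saved under pics/ and viewed, at most 10 in all, crops included, and the job is handed in when it is done.

Besides the shell and the picture viewer there is one more tool, called after "Request:" by a JSON object that holds its "fn" and its "kwargs". arm_command: Moves the arm, as the interface text tells. Its arguments: {"type":"object","properties":{"motion":{"type":"array"}},"required":["motion"]}

```bash
mkdir -p pics
cat > h.py <<'E'
from station import *
import numpy as np, cv2
def ray(cam,rc):
    m=camera_model(cam);R=np.array(m["R"]);t=np.array(m["t"])
    d=R.T@np.array([(rc[1]-m["cx"])/m["fx"],(rc[0]-m["cy"])/m["fy"],1]);return -R.T@t,d
def onz(cam,rc,z):
    o,d=ray(cam,rc);return o+d*(z-o[2])/d[2]
def proj(cam,X):
    m=camera_model(cam);c=np.array(m["R"])@np.array(X)+np.array(m["t"])
    return [m["fy"]*c[1]/c[2]+m["cy"],m["fx"]*c[0]/c[2]+m["cx"]]
def tri(a,b):
    o1,d1=ray("scene",a);o2,d2=ray("top",b)
    s=np.linalg.lstsq(np.c_[d1,-d2],o2-o1,rcond=None)[0]
    p,q=o1+s[0]*d1,o2+s[1]*d2;return (p+q)/2,np.linalg.norm(p-q)
def save(cam,name,img=None):
    img=capture(cam) if img is None else img
    cv2.imwrite("pics/"+name+".png",cv2.cvtColor(img,cv2.COLOR_RGB2BGR));return img
E
python3 - <<'E'
from h import *
np.set_printoptions(precision=3,suppress=True)
for c in("scene","top"):
    save(c,c+"1"); m=camera_model(c);print(c,-np.array(m["R"]).T@np.array(m["t"]),np.array(m["R"])[2],m["fx"])
    for n in("tool_panel","hook_ball","hook_hinge","key_stand","rotor_key","key_eye","key_grip","micro_rack","powder_jar","slide_box","beaker","timer"):
        print(n,[(np.round(f["location"]).tolist(),round(f["p"],2)) for f in find_in(n,c)[:4]])
s=sense();print(s["time_s"],s["tcp_pos"],s["ee_rot"])
E
```

```text
scene [-0.397 -0.869  0.941] [ 0.638  0.537 -0.552] 462.4387525305796
tool_panel [([202.0, 397.0], 0.76)]
hook_ball []
hook_hinge [([204.0, 399.0], 0.98)]
key_stand [([245.0, 342.0], 0.7), ([212.0, 341.0], 0.17)]
rotor_key [([272.0, 439.0], 0.76), ([211.0, 341.0], 0.66)]
key_eye [([272.0, 436.0], 0.83), ([211.0, 343.0], 0.72)]
key_grip [([216.0, 345.0], 0.84), ([268.0, 440.0], 0.71)]
micro_rack [([244.0, 286.0], 0.55)]
powder_jar [([185.0, 222.0], 0.76)]
slide_box [([285.0, 358.0], 0.69), ([212.0, 344.0], 0.53), ([202.0, 212.0], 0.45)]
beaker [([202.0, 245.0], 0.85)]
timer [([204.0, 212.0], 0.69)]
top [ 0.254 -0.091  1.493] [ 0.168 -0.011 -0.986] 390.8954977347623
tool_panel [([162.0, 401.0], 0.68), ([190.0, 342.0], 0.63)]
hook_ball [([172.0, 389.0], 0.57)]
hook_hinge [([164.0, 401.0], 0.88)]
key_stand []
rotor_key [([181.0, 439.0], 0.58), ([180.0, 347.0], 0.55)]
key_eye [([180.0, 438.0], 0.66), ([185.0, 347.0], 0.5)]
key_grip [([179.0, 347.0], 0.42)]
micro_rack [([218.0, 318.0], 0.81)]
powder_jar [([196.0, 212.0], 0.61)]
slide_box [([220.0, 387.0], 0.65)]
beaker [([203.0, 251.0], 0.57), ([164.0, 399.0], 0.42)]
timer [([220.0, 224.0], 0.63)]
1.3 [0.252 0.572 0.205] [[ 0.915 -0.403  0.   ]
 [-0.403 -0.915 -0.   ]
 [ 0.     0.    -1.   ]]
```

Run:
```python
import cv2
a=cv2.imread("pics/scene1.png")[120:320,180:480];b=cv2.imread("pics/top1.png")[110:270,280:480]
cv2.imwrite("pics/sc.png",cv2.resize(a,(800,533),interpolation=2))
cv2.imwrite("pics/tc.png",cv2.resize(b,(750,600),interpolation=2))
```

```text
(no output)
```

View pics/sc.png

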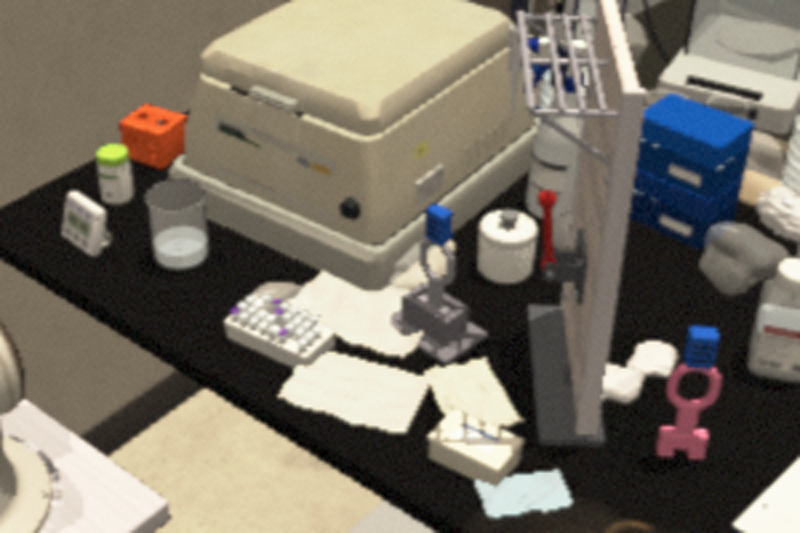

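View pics/tc.png

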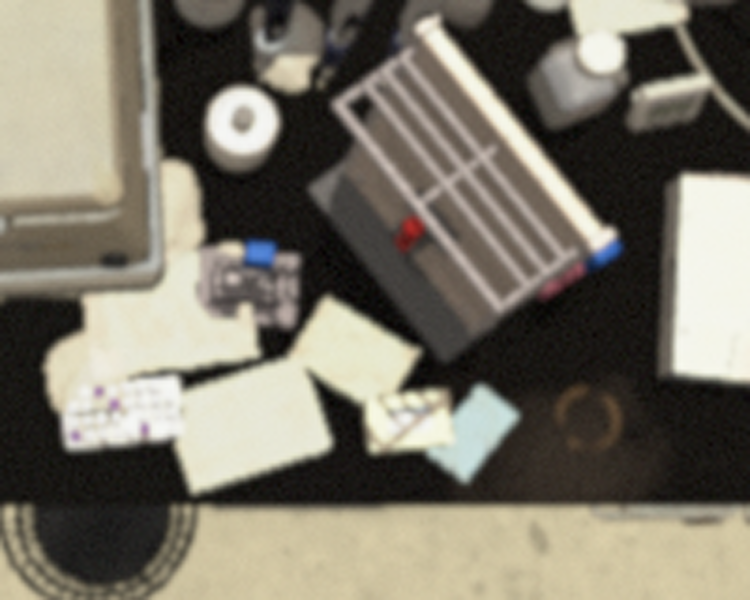

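The scene picture shows a steel key with a blue grip in the grey stand at about (row 204, col 344). The pink look-alike with a blue block is at (272, 439), to the right of the panel. The red hook is folded up with its ball at about (194, 385). I choose the key in the stand and check it in a close crop.

Run:
```python
import cv2,numpy as np
a=cv2.imread("pics/scene1.png")[190:260,320:370];b=cv2.imread("pics/top1.png")[165:205,325:368]
# side by side: scene x8, top x9
A=cv2.resize(a,None,fx=8,fy=8,interpolation=2);B=cv2.resize(b,None,fx=9,fy=9,interpolation=2)
o=np.zeros((560,800,3),np.uint8);o[:560,:400]=A;o[:360,410:410+387]=B;cv2.imwrite("pics/key.png",o)
c=cv2.imread("pics/scene1.png")[180:300,368:418]
b=cv2.imread("pics/top1.png")[110:210,355:455]
o=np.zeros((600,800,3),np.uint8);o[:600,:250]=cv2.resize(c,(250,600),interpolation=2);o[:500,260:760]=cv2.resize(b,(500,500),interpolation=2);cv2.imwrite("pics/panel.png",o)
```

```text
(no output)
```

View pics/key.png

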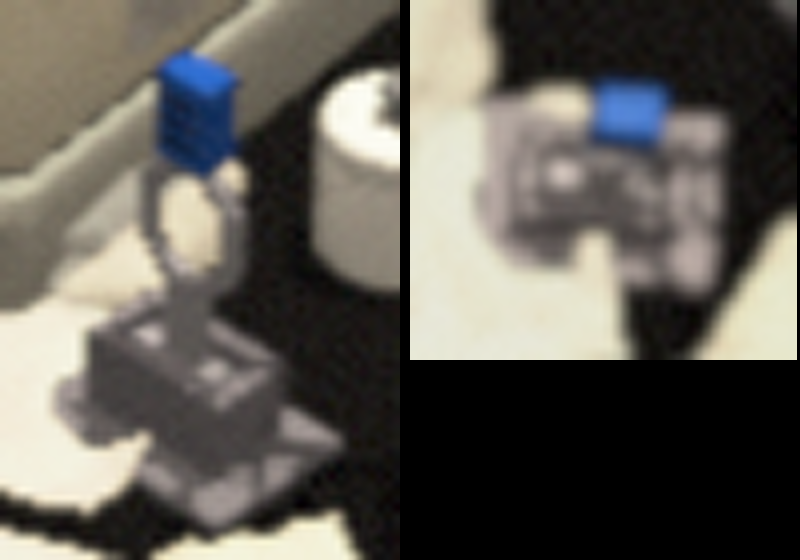

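View pics/panel.png

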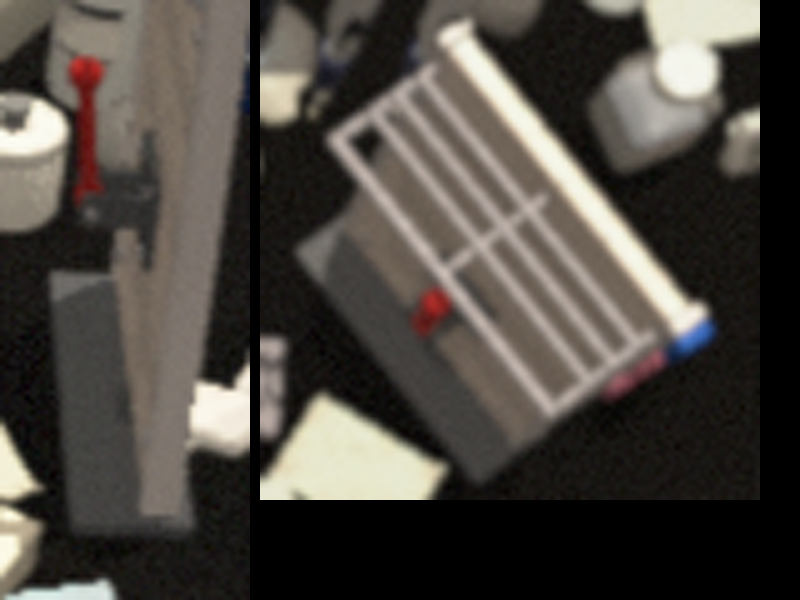

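The close crop confirms it: grey eye and stem with a blue grip, standing in the grey stand. The pink one is the decoy at (272, 439). Next I fit the poses from hand-picked corners.

```bash
cat > fit.py <<'E'
from h import *
from scipy.optimize import least_squares
np.set_printoptions(precision=4,suppress=True)
T=lambda u,v:("top",[110+v/5-.4,355+(u-260)/5-.4]); S=lambda u,v:("scene",[180+v/5-.4,368+u/5-.4])
KT=lambda u,v:("top",[165+v/9-.45,325+(u-410)/9-.45]); KS=lambda u,v:("scene",[190+v/8-.45,320+u/8-.45])
def W(p,X):
    c,s=np.cos(p[2]),np.sin(p[2]);return [p[0]+c*X[0]-s*X[1],p[1]+s*X[0]+c*X[1],X[2]]
def run(f,p0):
    res=lambda p:np.concatenate([np.array(proj(c,W(p,X)))-rc for (c,rc),X in f(p)])
    r=least_squares(res,p0,loss="soft_l1");print(r.x,np.degrees(r.x[2]));print(res(r.x).reshape(-1,2));return r.x
if __name__=="__main__":
    print("grip top",tri(KS(200,73)[1],KT(631,108)[1]))
    print("ball",tri(S(86,72)[1],T(436,305)[1]))
    P=run(lambda p:[(T(455,28),(0,.11,.427)),(T(697,320),(0,-.11,.427)),(T(333,135),(-.090,p[3],.398)),(T(550,412),(-.090,-p[3],.398)),
     (T(300,250),(p[4],.115,.01)),(T(478,482),(p[4],-.115,.01)),(T(436,305),(-.044,0,.24)),(S(86,72),(-.044,0,.24))],[.55,-.25,-.7,.1,-.1])
    K=run(lambda p:[(KT(728,112),(.0375,-.0525,p[3])),(KT(712,297),(-.0375,-.0525,p[3])),(KS(215,528),(-.0375,-.0525,p[3])),
     (KS(342,440),(.0375,-.0525,p[3])),(KT(631,108),(0,0,.176)),(KS(200,73),(0,0,.176))],[.5,-.1,0,.01])
    print("ball",W(P,(-.044,0,.24)))
E
python3 fit.py
```

```text
grip top (array([ 0.5389, -0.2003,  0.1716]), np.float64(2.8634363742537454e-05))
ball (array([ 0.5453, -0.3298,  0.2397]), np.float64(0.0024341761646216164))
[ 0.5783 -0.3728 -0.9348  0.1015 -0.048 ] -53.56002273496198
[[-0.9676 -0.5832]
 [ 0.9947 -0.3992]
 [ 0.8835 -0.5003]
 [ 0.7546 -0.4226]
 [-0.1973 -0.3629]
 [ 0.3391  0.4909]
 [-2.3157  2.5331]
 [-0.0538  3.2724]]
[ 0.5372 -0.2002 -0.0997  0.0054] -5.711728337840393
[[ 0.9428  0.0552]
 [-0.6778  0.23  ]
 [-0.0566  0.0441]
 [ 0.0522  0.2191]
 [ 0.2087  0.0885]
 [-0.9814 -0.311 ]]
ball [np.float64(0.5522006280192207), np.float64(-0.33741510671795855), 0.24]
```

```bash
cat > fit2.py <<'E'
from fit import *
P=run(lambda p:[(T(455,28),(0,.11,.427)),(T(697,320),(0,-.11,.427)),(T(333,135),(-.091,p[3],.398)),(T(550,412),(-.091,-p[3],.398)),
     (T(300,250),(p[4],.115,p[5])),(T(478,482),(p[4],-.115,p[5])),(S(52,275),(p[4],.115,p[5])),(S(70,530),(p[4],-.115,p[5])),
     (S(90,205),(-.044,0,.155)),
     (T(436,305),(-.044-.085*np.sin(p[6]),0,.155+.085*np.cos(p[6]))),(S(86,72),(-.044-.085*np.sin(p[6]),0,.155+.085*np.cos(p[6])))],[.55,-.33,-.9,.1,-.1,.01,0])
for X in [(-.044,0,.155),(-.127,0,.173)]: print(W(P,X))
E
python3 fit2.py
```

```text
[ 0.5795 -0.3746 -0.9369  0.1016 -0.0502  0.0052  0.1418] -53.68278557773373
[[-1.4081  0.097 ]
 [ 0.6267  0.1578]
 [ 0.5727 -0.1572]
 [ 0.5569 -0.166 ]
 [ 0.0801 -0.4529]
 [ 0.5485  0.1834]
 [ 0.3004  0.0298]
 [-0.3433  0.3744]
 [-1.8233  0.5854]
 [-0.5306  0.1368]
 [ 0.0741 -0.3381]]
[np.float64(0.5534725899291112), np.float64(-0.3391680795482802), 0.155]
[np.float64(0.5043154007017597), np.float64(-0.27229079829921654), 0.173]
```

```bash
cat > p.py <<'E'
from h import *
from scipy.linalg import logm,expm
from scipy.spatial.transform import Rotation as Ro
np.set_printoptions(precision=3,suppress=True)
PP=np.array([.5795,-.3746]);PY=np.radians(-53.7)
def rot(az,tilt):
    a,t=np.radians([az,tilt]);x0=np.array([np.cos(a),np.sin(a),0]);k=np.array([0,0,1.])
    x=np.cos(t)*x0+np.sin(t)*k; z=np.sin(t)*x0-np.cos(t)*k
    return np.c_[x,np.cross(z,x),z]
def pan(x,y,z):
    c,s=np.cos(PY),np.sin(PY);return np.array([PP[0]+c*x-s*y,PP[1]+s*x+c*y,z])
def H(R,p): 
    M=np.eye(4);M[:3,:3]=R;M[:3,3]=p;return M
def plan(T0,T1,n):
    L=logm(np.linalg.inv(T0)@T1).real; E=expm(L/n); w=Ro.from_matrix(E[:3,:3]).as_rotvec()
    print(n,"x",np.round(E[:3,3]*1000,1).tolist(),np.round(w,4).tolist())
def here():
    s=sense();return H(np.array(s["ee_rot"]),np.array(s["tcp_pos"]))
E
python3 - <<'E'
from p import *
T0=here();A=H(T0[:3,:3],[.30,.25,.42]);B=H(T0[:3,:3],[.40,-.05,.42])
plan(T0,A,8);plan(A,B,8)
b=pan(-.044-.085*np.sin(.14),0,.155+.085*np.cos(.14));R=rot(-53.7,40);print(b)
C=H(R,b-.1*R[:,2]);print(C);plan(B,C,8)
E
```

```text
8 x [21.7, 34.4, -26.9] [-0.0, 0.0, 0.0]
8 x [26.6, 29.3, 0.0] [-0.0, 0.0, 0.0]
[ 0.546 -0.33   0.239]
[[ 0.454 -0.806  0.381  0.508]
 [-0.617 -0.592 -0.518 -0.278]
 [ 0.643  0.    -0.766  0.316]
 [ 0.     0.     0.     1.   ]]
8 x [23.3, 14.0, 21.8] [-0.0228, 0.0852, 0.0626]
```

Request:
{"fn": "arm_command", "kwargs": {"motion": [[50,22,34,-27,0,0,0],[50,22,34,-27,0,0,0],[50,22,34,-27,0,0,0],[50,22,34,-27,0,0,0],[50,22,34,-27,0,0,0],[50,22,34,-27,0,0,0],[50,22,34,-27,0,0,0],[50,22,34,-27,0,0,0]]}}

```text
time_s: 2.1
tcp_pos: [0.3031, 0.2501, 0.4226]
ee_rot: [[0.915, -0.403, 0.001], [-0.403, -0.915, 0.001], [0.0, -0.001, -1.0]]
wrist_force: [0.5, 1.5, 0.3]
gripper_width: 0.576
gripper_force: 0.0
```

Request:
{"fn": "arm_command", "kwargs": {"motion": [[50,27,29,0,0,0,0],[50,27,29,0,0,0,0],[50,27,29,0,0,0,0],[50,27,29,0,0,0,0],[50,27,29,0,0,0,0],[50,27,29,0,0,0,0],[50,27,29,0,0,0,0],[50,27,29,0,0,0,0]]}}

```text
time_s: 2.9
tcp_pos: [0.4075, -0.049, 0.4215]
ee_rot: [[0.915, -0.403, 0.001], [-0.403, -0.915, 0.0], [0.001, -0.001, -1.0]]
wrist_force: [-0.3, 0.1, -0.7]
gripper_width: 0.577
gripper_force: 0.0
```

Request:
{"fn": "arm_command", "kwargs": {"motion": [[50,23,14,22,-0.023,0.085,0.063],[50,23,14,22,-0.023,0.085,0.063],[50,23,14,22,-0.023,0.085,0.063],[50,23,14,22,-0.023,0.085,0.063],[50,23,14,22,-0.023,0.085,0.063],[50,23,14,22,-0.023,0.085,0.063],[50,23,14,22,-0.023,0.085,0.063],[50,23,14,22,-0.023,0.085,0.063]]}}

```text
time_s: 3.7
tcp_pos: [0.5145, -0.2738, 0.3141]
ee_rot: [[0.45, -0.808, 0.38], [-0.619, -0.589, -0.52], [0.644, -0.001, -0.765]]
wrist_force: [0.4, -1.5, 1.5]
gripper_width: 0.574
gripper_force: 0.0
```

Request:
{"fn": "arm_command", "kwargs": {"motion": [[50,0,0,0,0,0,0],[50,0,0,0,0,0,0]]}}

```text
time_s: 3.9
tcp_pos: [0.5132, -0.2745, 0.3141]
ee_rot: [[0.452, -0.809, 0.376], [-0.62, -0.588, -0.519], [0.641, 0.002, -0.768]]
wrist_force: [0.1, 0.4, 0.1]
gripper_width: 0.575
gripper_force: 0.0
```

Run:
```python
from p import *
T0=here();print(T0,sense()["time_s"],sense()["joints"])
b=pan(-.044-.085*np.sin(.14),0,.155+.085*np.cos(.14));R=rot(-53.7,40)
for d in(.04,0):plan(T0,H(R,b-d*R[:,2]),4)
a=capture("scene")[100:260,300:460];t=capture("top")[100:220,330:450]
save("","pre",np.hstack([cv2.resize(a,(400,400),interpolation=2),cv2.resize(t,(400,400),interpolation=2)]))
```

```text
[[ 0.452 -0.809  0.376  0.513]
 [-0.62  -0.588 -0.519 -0.275]
 [ 0.641  0.002 -0.768  0.314]
 [ 0.     0.     0.     1.   ]] 3.9 [ -2.249  -1.561 -40.442  55.263 -37.806  -2.924]
4 x [0.3, 1.4, 14.6] [0.0011, 0.0007, -0.0007]
4 x [0.3, 1.4, 24.6] [0.0011, 0.0007, -0.0007]
```

View pics/pre.png

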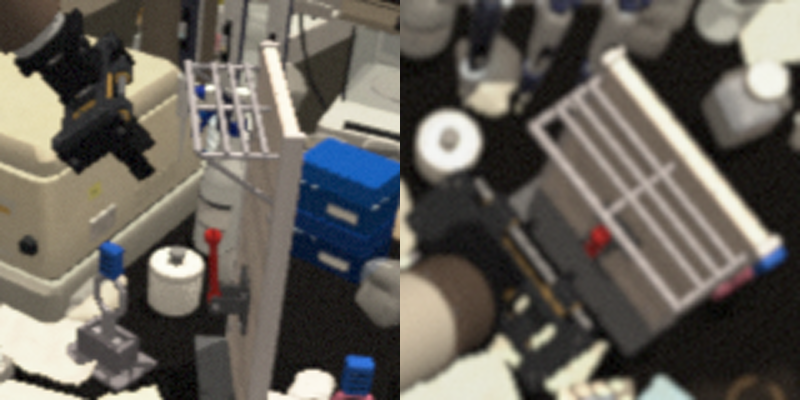

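The gripper is lined up in front of the hook, with the fingertips near scene pixel (168, 358), the ball at about (194, 385), and the shelf clear. Now I go in and pinch.

Request:
{"fn": "arm_command", "kwargs": {"motion": [[50,0,1.5,25,0,0,0],[50,0,1.5,25,0,0,0],[50,0,1,25,0,0,0],[50,1,1,23,0,0,0],[50,0,0,0,0,0,0]]}}

```text
time_s: 4.5
tcp_pos: [0.5478, -0.3289, 0.2386]
ee_rot: [[0.454, -0.808, 0.376], [-0.62, -0.589, -0.519], [0.641, 0.003, -0.768]]
wrist_force: [-0.6, -0.3, -0.5]
gripper_width: 0.569
gripper_force: 0.0
```

Request:
{"fn": "arm_command", "kwargs": {"motion": [[10,0,0,0,0,0,0],[10,0,0,0,0,0,0],[10,0,0,0,0,0,0],[10,0,0,0,0,0,0],[10,0,0,0,0,0,0]]}}

```text
time_s: 5.0
tcp_pos: [0.5476, -0.3277, 0.2404]
ee_rot: [[0.452, -0.808, 0.379], [-0.619, -0.59, -0.519], [0.642, 0.0, -0.766]]
wrist_force: [0.2, -0.5, 0.6]
gripper_width: 0.204
gripper_force: 0.0
```

Run:
```python
from p import *
T0=here();print(T0,sense()["time_s"],sense()["wrist_force"])
print("panel",(lambda d:[d@[np.cos(PY),np.sin(PY)],d@[-np.sin(PY),np.cos(PY)]])(T0[:2,3]-PP))
R=rot(-53.7,40)
ang=np.linspace(.14,1.38,11);q=[pan(-.044-.085*np.sin(a),0,.155+.085*np.cos(a)) for a in ang]
for a,b in zip(q,q[1:]): print((R.T@(b-a)*1000).round(1).tolist())
```

```text
[[ 0.452 -0.808  0.379  0.548]
 [-0.619 -0.59  -0.519 -0.328]
 [ 0.642  0.    -0.766  0.24 ]
 [ 0.     0.     0.     1.   ]] 5.0 [ 0.215 -0.515  0.551]
panel [np.float64(-0.05664744720829725), np.float64(0.0020243441698656792)]
[-9.3, -0.0, -5.0]
[-9.8, 0.0, -3.8]
[-10.2, -0.0, -2.6]
[-10.5, -0.0, -1.3]
[-10.5, -0.0, -0.0]
[-10.5, 0.0, 1.3]
[-10.2, -0.0, 2.6]
[-9.8, -0.0, 3.8]
[-9.3, -0.0, 5.0]
[-8.6, 0.0, 6.1]
```

Request:
{"fn": "arm_command", "kwargs": {"motion": [[10,0,0,0,0,0,0],[10,0,0,0,0,0,0],[10,0,0,0,0,0,0]]}}

```text
time_s: 5.3
tcp_pos: [0.5473, -0.3283, 0.2397]
ee_rot: [[0.452, -0.808, 0.377], [-0.619, -0.589, -0.519], [0.642, 0.001, -0.767]]
wrist_force: [0.3, -0.7, 0.2]
gripper_width: 0.121
gripper_force: 0.0
```

Run:
```python
from p import *
print(proj("scene",here()[:3,3]),proj("top",here()[:3,3]))
for n in("scene","top"):
    capture(n);print([(f["location"],f["p"]) for f in find_in("hook_ball",n)[:2]])
a=capture("scene")[150:250,340:440];t=capture("top")[130:210,350:430]
save("","pinch",np.hstack([cv2.resize(a,(400,400),interpolation=2),cv2.resize(t,(400,400),interpolation=2)]))
```

```text
[np.float64(193.61266388704507), np.float64(384.29512284035707)] [np.float64(169.7562533669531), np.float64(389.5957400533327)]
[([203.2, 384.8], 0.5)]
[]
```

View pics/pinch.png

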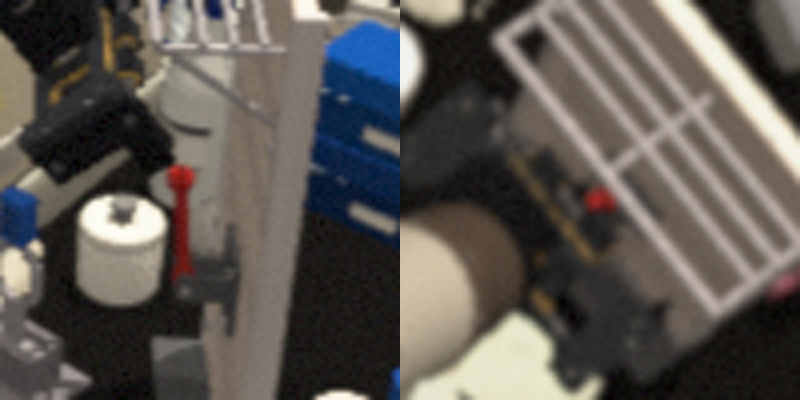

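Run:
```python
from p import *
T=here()
for n,v in dict(tip=(0,0,.008),back20=(0,0,-.02),back40=(0,0,-.04),b62=(0,0,-.062),b62r=(0,.095,-.062),b62l=(0,-.095,-.062),b62xp=(.0375,0,-.062),b62xm=(-.0375,0,-.062)).items():
    X=T[:3,:3]@v+T[:3,3]; s=proj("scene",X);t=proj("top",X)
    print(n,"scene crop u,v",np.round([(s[1]-340)*4,(s[0]-150)*4]),"top crop",np.round([400+(t[1]-350)*5,(t[0]-130)*5]))
```

```text
tip scene crop u,v [184. 182.] top crop [602. 196.]
back20 scene crop u,v [160. 155.] top crop [587. 205.]
back40 scene crop u,v [143. 135.] top crop [575. 211.]
b62 scene crop u,v [124. 114.] top crop [562. 218.]
b62r scene crop u,v [129. 191.] top crop [655. 338.]
b62l scene crop u,v [120.  45.] top crop [471. 100.]
b62xp scene crop u,v [170.  85.] top crop [605. 183.]
b62xm scene crop u,v [ 80. 142.] top crop [521. 252.]
```

Run:
```python
from p import *
a=capture("scene")[165:225,355:415];t=capture("top")[145:195,365:415]
save("","z1",np.hstack([cv2.resize(a,(400,400),interpolation=cv2.INTER_NEAREST),cv2.resize(t,(400,400),interpolation=cv2.INTER_NEAREST)]))
```

```text
(no output)
```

View pics/z1.png

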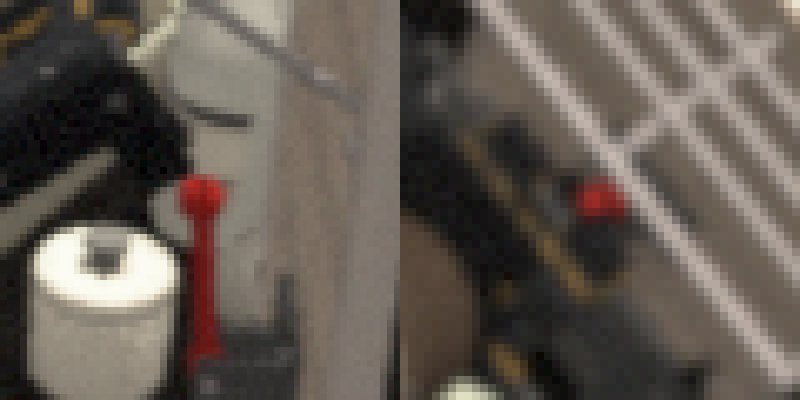

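The fingertips end about 15–20 mm short of the ball, and the jaws closed to 10 mm without touching it. I open, go further in, and close again.

Request:
{"fn": "arm_command", "kwargs": {"motion": [[50,0,0,0,0,0,0],[50,0,0,0,0,0,0],[50,0,0,0,0,0,0],[50,0,0,0,0,0,0],[50,0,0,9,0,0,0],[50,0,0,9,0,0,0],[50,0,0,0,0,0,0]]}}

```text
time_s: 6.4
tcp_pos: [0.5537, -0.3381, 0.2248]
ee_rot: [[0.453, -0.808, 0.376], [-0.62, -0.589, -0.519], [0.641, 0.002, -0.768]]
wrist_force: [-0.8, 0.1, 0.2]
gripper_width: 0.562
gripper_force: 0.0
```

Request:
{"fn": "arm_command", "kwargs": {"motion": [[5,0,0,0,0,0,0],[5,0,0,0,0,0,0],[5,0,0,0,0,0,0],[5,0,0,0,0,0,0],[5,0,0,0,0,0,0],[5,0,0,0,0,0,0],[5,0,0,0,0,0,0],[5,0,0,0,0,0,0]]}}

```text
time_s: 7.2
tcp_pos: [0.5518, -0.3397, 0.2264]
ee_rot: [[0.45, -0.812, 0.373], [-0.62, -0.584, -0.523], [0.643, 0.004, -0.766]]
wrist_force: [-6.2, -2.9, 2.6]
gripper_width: 0.19
gripper_force: 30.0
```

Run:
```python
from p import *
T=here();print(proj("scene",T[:3,3]),proj("top",T[:3,3]))
a=capture("scene")[165:225,355:415];t=capture("top")[145:195,365:415]
for n,i,o in(("s",a,(165,355)),("t",t,(145,365))):
    i=i.astype(int);m=(i[...,0]>90)&(i[...,0]>2*i[...,1]);r,c=np.nonzero(m);print(n,m.sum(),r.mean()+o[0],c.mean()+o[1],r.min()+o[0],r.max()+o[0])
save("","z2",np.hstack([cv2.resize(a,(400,400),interpolation=2),cv2.resize(t,(400,400),interpolation=2)]))
```

```text
[np.float64(198.39893186803374), np.float64(388.2674410786954)] [np.float64(169.34371186268191), np.float64(392.25253800253665)]
s 53 205.35849056603774 385.54716981132077 191 217
t 12 169.66666666666666 390.3333333333333 168 171
```

View pics/z2.png

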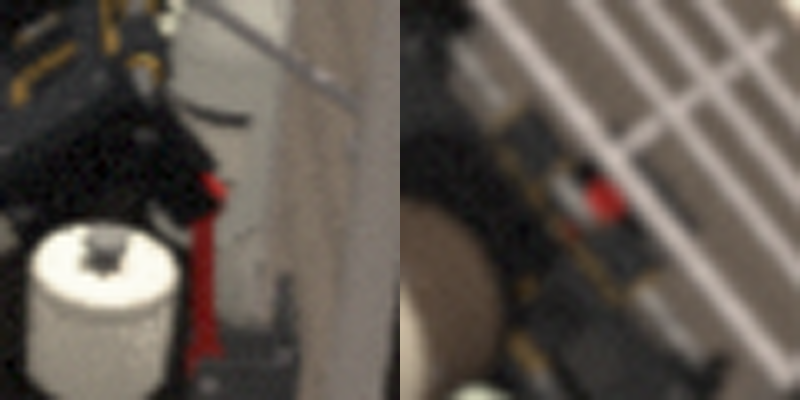

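The fingers reach only to about the ball's middle and pinch it at the tip edge. I open, go 10 mm deeper and 2 mm sideways, then close.

Request:
{"fn": "arm_command", "kwargs": {"motion": [[45,0,0,0,0,0,0],[45,0,0,0,0,0,0],[45,0,0,0,0,0,0],[45,0,1,5,0,0,0],[45,0,1,5,0,0,0],[45,0,0,0,0,0,0]]}}

```text
time_s: 7.9
tcp_pos: [0.5565, -0.3437, 0.2175]
ee_rot: [[0.453, -0.807, 0.377], [-0.619, -0.59, -0.518], [0.641, 0.001, -0.768]]
wrist_force: [-0.1, -0.4, 0.4]
gripper_width: 0.511
gripper_force: 0.0
```

Request:
{"fn": "arm_command", "kwargs": {"motion": [[5,0,0,0,0,0,0],[5,0,0,0,0,0,0],[5,0,0,0,0,0,0],[5,0,0,0,0,0,0],[5,0,0,0,0,0,0],[5,0,0,0,0,0,0],[5,0,0,0,0,0,0]]}}

```text
time_s: 8.6
tcp_pos: [0.5555, -0.3447, 0.2184]
ee_rot: [[0.451, -0.809, 0.376], [-0.62, -0.587, -0.52], [0.642, 0.002, -0.767]]
wrist_force: [-4.3, -1.2, 1.5]
gripper_width: 0.2
gripper_force: 30.0
```

Request:
{"fn": "arm_command", "kwargs": {"motion": [[5,-9.3,0,-5,0,0,0],[5,-9.8,0,-3.8,0,0,0],[5,-10.2,0,-2.6,0,0,0],[5,-10.5,0,-1.3,0,0,0],[5,-10.5,0,0,0,0,0],[5,0,0,0,0,0,0]]}}

```text
time_s: 9.2
tcp_pos: [0.5276, -0.3072, 0.1974]
ee_rot: [[0.45, -0.809, 0.377], [-0.618, -0.587, -0.523], [0.645, 0.002, -0.764]]
wrist_force: [-10.3, 0.8, 8.8]
gripper_width: 0.205
gripper_force: 30.0
```

Request:
{"fn": "arm_command", "kwargs": {"motion": [[5,-10.5,0,1.3,0,0,0],[5,-10.2,0,2.6,0,0,0],[5,-9.8,0,3.8,0,0,0],[5,-9.3,0,5,0,0,0],[5,-8.6,0,6.1,0,0,0],[5,0,0,0,0,0,0]]}}

```text
time_s: 9.8
tcp_pos: [0.5117, -0.286, 0.1536]
ee_rot: [[0.451, -0.816, 0.362], [-0.626, -0.578, -0.524], [0.636, 0.01, -0.771]]
wrist_force: [-12.4, -7.2, 1.6]
gripper_width: 0.21
gripper_force: 30.0
```

Run:
```python
from p import *
T=here();print(T,proj("scene",T[:3,3]),proj("top",T[:3,3]));print("exp ball",proj("scene",pan(-.127,0,.173)),proj("top",pan(-.127,0,.173)))
a=capture("scene")[160:240,340:420];t=capture("top")[150:210,340:400]
for n,i,o in(("s",a,(160,340)),("t",t,(150,340))):
    i=i.astype(int);m=(i[...,0]>90)&(i[...,0]>2*i[...,1]);r,c=np.nonzero(m);print(n,m.sum(),r.mean()+o[0],c.mean()+o[1],r.min()+o[0],r.max()+o[0])
save("","fold",np.hstack([cv2.resize(a,(400,400),interpolation=2),cv2.resize(t,(400,400),interpolation=2)]))
```

```text
[[ 0.451 -0.816  0.362  0.512]
 [-0.626 -0.578 -0.524 -0.286]
 [ 0.636  0.01  -0.771  0.154]
 [ 0.     0.     0.     1.   ]] [np.float64(218.6694181586619), np.float64(362.4935112744311)] [np.float64(185.30242975180508), np.float64(373.3201521306032)]
exp ball [np.float64(212.51557664511125), np.float64(357.44827961468866)] [np.float64(186.33151790587388), np.float64(370.1728447195541)]
s 102 214.39215686274508 371.1470588235294 208 219
t 103 180.2135922330097 378.4854368932039 172 188
```

View pics/fold.png

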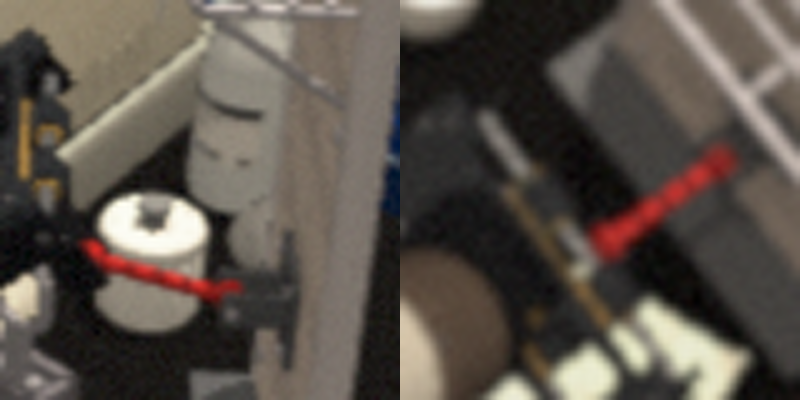

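The hook is out. In the top view the ball is at (186.3, 370.8), which matches the expected stop position (186.3, 370.2). I release and retreat.

Request:
{"fn": "arm_command", "kwargs": {"motion": [[45,0,0,0,0,0,0],[45,0,0,0,0,0,0],[45,0,0,0,0,0,0],[45,0,0,0,0,0,0],[45,0,0,-20,0,0,0],[45,0,0,-30,0,0,0],[45,0,0,-30,0,0,0],[45,0,0,-40,0,0,0]]}}

```text
time_s: 10.7
tcp_pos: [0.4768, -0.2273, 0.241]
ee_rot: [[0.453, -0.811, 0.37], [-0.621, -0.585, -0.522], [0.64, 0.007, -0.769]]
wrist_force: [2.2, 0.2, 2.7]
gripper_width: 0.516
gripper_force: 0.0
```

```bash
cat > blob.py <<'E'
from p import *
def blob(cam,kind,box):
    i=capture(cam)[box[0]:box[1],box[2]:box[3]].astype(int)
    R,G,B=i[...,0],i[...,1],i[...,2]
    m=((R>90)&(R>2*G)) if kind=="red" else ((B>100)&(B>1.8*R)&(B>1.3*G))
    n,l,st,c=cv2.connectedComponentsWithStats(m.astype(np.uint8))
    k=1+np.argmax(st[1:,4]);return [c[k][1]+box[0],c[k][0]+box[2]],st[k][4],(st[k][:4]+[box[2],box[0],0,0]).tolist()
E
python3 - <<'E'
from blob import *
print(here())
for c,b in(("scene",(185,235,325,375)),("top",(165,195,335,362))): print(c,blob(c,"blue",b))
for c,b in(("scene",(195,235,345,400)),("top",(155,200,360,410))): print(c,blob(c,"red",b))
e=pan(-.127,0,.173);h=pan(-.044,0,.155);print([proj(c,x) for c in("scene","top") for x in(e,h)])
G=np.array([.538,-.2003,.155]);print("grip proj",proj("scene",G),proj("top",G))
E
```

```text
[[ 0.453 -0.811  0.37   0.477]
 [-0.621 -0.585 -0.522 -0.227]
 [ 0.64   0.007 -0.769  0.241]
 [ 0.     0.     0.     1.   ]]
scene ([np.float64(199.4318181818182), np.float64(344.45454545454544)], np.int32(44), [340, 196, 10, 8])
top ([np.float64(176.91836734693877), np.float64(349.0204081632653)], np.int32(49), [345, 174, 9, 7])
scene ([np.float64(213.98333333333335), np.float64(369.0833333333333)], np.int32(120), [354, 208, 34, 12])
top ([np.float64(180.4952380952381), np.float64(378.1047619047619)], np.int32(105), [368, 172, 22, 17])
[[np.float64(212.51557664511125), np.float64(357.44827961468866)], [np.float64(218.7761756615366), np.float64(386.17278474746524)], [np.float64(186.33151790587388), np.float64(370.1728447195541)], [np.float64(173.55173669974712), np.float64(388.22773320238423)]]
grip proj [np.float64(203.4044947561791), np.float64(344.1726631547644)] [np.float64(177.79719238138804), np.float64(348.74145547070856)]
```

Run:
```python
from blob import *
T=here();U=H(T[:3,:3],T[:3,3]+[0,.0,.07]);plan(T,U,2)
G=np.array([.538,-.2003,.155]);R=rot(-5.7,38)
C=H(R,G-.045*R[:,2]);print(C);plan(U,C,8)
X=U.copy()
```

```text
2 x [22.5, 0.1, -26.8] [0.0, -0.0, 0.0]
[[ 0.784 -0.099  0.613  0.51 ]
 [-0.078 -0.995 -0.061 -0.198]
 [ 0.616 -0.    -0.788  0.19 ]
 [ 0.     0.     0.     1.   ]]
8 x [-8.5, -5.4, 12.7] [0.0666, -0.0039, -0.0815]
```

Request:
{"fn": "arm_command", "kwargs": {"motion": [[80,22.5,0,-27,0,0,0],[80,22.5,0,-27,0,0,0]]}}

```text
time_s: 11.1
tcp_pos: [0.4765, -0.2292, 0.31]
ee_rot: [[0.454, -0.812, 0.366], [-0.62, -0.583, -0.525], [0.64, 0.011, -0.769]]
wrist_force: [1.4, 0.1, 1.8]
gripper_width: 0.623
gripper_force: 0.0
```

Request:
{"fn": "arm_command", "kwargs": {"motion": [[80,-8.5,-5.4,12.7,0.067,-0.004,-0.082],[80,-8.5,-5.4,12.7,0.067,-0.004,-0.082],[80,-8.5,-5.4,12.7,0.067,-0.004,-0.082],[80,-8.5,-5.4,12.7,0.067,-0.004,-0.082],[80,-8.5,-5.4,12.7,0.067,-0.004,-0.082],[80,-8.5,-5.4,12.7,0.067,-0.004,-0.082],[80,-8.5,-5.4,12.7,0.067,-0.004,-0.082],[80,-8.5,-5.4,12.7,0.067,-0.004,-0.082]]}}

```text
time_s: 11.9
tcp_pos: [0.5031, -0.2135, 0.2232]
ee_rot: [[0.782, -0.233, 0.578], [-0.184, -0.972, -0.143], [0.595, 0.005, -0.804]]
wrist_force: [-0.4, -1.5, 0.3]
gripper_width: 0.92
gripper_force: 0.0
```

Run:
```python
from blob import *
G=np.array([.538,-.2003,.155]);R=rot(-5.7,38);T=here();print(T,sense()["time_s"])
plan(T,H(R,G-.045*R[:,2]),1);plan(T,H(R,G-.01*R[:,2]),4)
```

```text
[[ 0.782 -0.233  0.578  0.503]
 [-0.184 -0.972 -0.143 -0.214]
 [ 0.595  0.005 -0.804  0.223]
 [ 0.     0.     0.     1.   ]] 11.9
1 x [-16.6, -17.4, 28.2] [0.0866, 0.026, -0.105]
4 x [-3.9, -4.8, 15.9] [0.0217, 0.0065, -0.0263]
```

Request:
{"fn": "arm_command", "kwargs": {"motion": [[80,-8.3,-8.7,14,0.043,0.013,-0.052],[80,-8.3,-8.7,14,0.043,0.013,-0.052],[80,0,0,0,0,0,0],[80,0,0,0,0,0,0]]}}

```text
time_s: 12.3
tcp_pos: [0.5097, -0.2015, 0.1995]
ee_rot: [[0.787, -0.118, 0.606], [-0.095, -0.993, -0.07], [0.61, -0.003, -0.793]]
wrist_force: [0.4, -0.4, 0.5]
gripper_width: 0.918
gripper_force: 0.0
```

Run:
```python
from blob import *
G=np.array([.538,-.2003,.155]);R=rot(-5.7,38);T=here();print(T,sense()["time_s"],sense()["joints"])
plan(T,H(R,G),4)
for v in((0,0,.008),(0,.0435,.008),(0,-.0435,.008)): print([np.round(proj(c,T[:3,:3]@v+T[:3,3]),1) for c in("scene","top")])
a=capture("scene")[160:240,310:390];t=capture("top")[150:210,320:380]
save("","kpre",np.hstack([cv2.resize(a,(400,400),interpolation=2),cv2.resize(t,(400,400),interpolation=2)]))
```

```text
[[ 0.787 -0.118  0.606  0.51 ]
 [-0.095 -0.993 -0.07  -0.202]
 [ 0.61  -0.003 -0.793  0.199]
 [ 0.     0.     0.     1.   ]] 12.3 [ -3.895  -0.095 -43.537  10.273  -9.156  77.499]
4 x [-1.3, -1.1, 13.1] [0.0023, 0.0018, -0.004]
[array([196.3, 340.3]), array([182.2, 350.2])]
[array([202.5, 351.2]), array([183.7, 363. ])]
[array([190.4, 329.8]), array([180.7, 337.5])]
```

View pics/kpre.png

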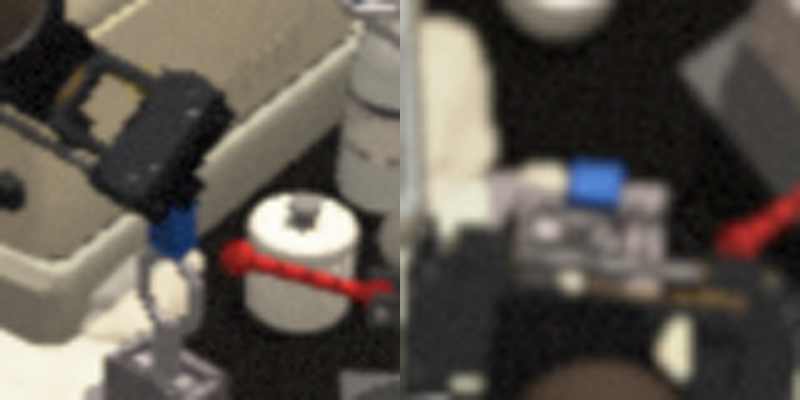

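Run:
```python
from blob import *
T=here()
for off in(0,-.022):
  for v in((0,.095,-.062),(.0375,.095,-.062),(-.0375,.095,-.062),(-.0375,-.095,-.062),(.0375,-.095,-.062)):
    X=T[:3,:3]@(np.array(v)+[0,0,off])+T[:3,3];s=proj("scene",X);t=proj("top",X)
    print(off,v,np.round([(s[1]-310)*5,(s[0]-160)*5]),np.round([400+(t[1]-320)*6.667,(t[0]-150)*6.667]))
G=np.array([.538,-.2003,.155])
U=H(T[:3,:3],T[:3,3]+[-.01,0,.02])
R=rot(-5.7,30);C=H(R,G-.03*R[:,2]);plan(T,C,3);plan(C,H(R,G+.018*R[:,2]),4)
```

```text
0 (0, 0.095, -0.062) [226. 197.] [796. 302.]
0 (0.0375, 0.095, -0.062) [265. 141.] [809. 233.]
0 (-0.0375, 0.095, -0.062) [186. 254.] [783. 368.]
0 (-0.0375, -0.095, -0.062) [-51. 116.] [399. 323.]
0 (0.0375, -0.095, -0.062) [23. 13.] [415. 187.]
-0.022 (0, 0.095, -0.062) [210. 179.] [799. 323.]
-0.022 (0.0375, 0.095, -0.062) [251. 122.] [813. 254.]
-0.022 (-0.0375, 0.095, -0.062) [170. 237.] [786. 391.]
-0.022 (-0.0375, -0.095, -0.062) [-69.  98.] [396. 345.]
-0.022 (0.0375, -0.095, -0.062) [ 7. -5.] [412. 207.]
3 x [0.0, -1.2, 7.7] [0.0025, -0.0443, -0.0052]
4 x [0.0, -0.0, 12.0] [-0.0, 0.0, 0.0]
```

The hand at the key pre-pose sits about 20–25 mm further back along the tool axis than reported. That agrees with what I found at the ball, so it is a constant offset. The key grip is at scene (206, 345) and the hook ball is clear of the body. Joint 5 is at its limit here, so I reduce the lean to 30° and go in.

Request:
{"fn": "arm_command", "kwargs": {"motion": [[80,0,-1.2,7.7,0.002,-0.044,-0.005],[80,0,-1.2,7.7,0.002,-0.044,-0.005],[80,0,-1.2,7.7,0.002,-0.044,-0.005],[80,0,0,0,0,0,0],[80,0,0,0,0,0,0]]}}

```text
time_s: 12.9
tcp_pos: [0.5228, -0.1982, 0.1809]
ee_rot: [[0.861, -0.1, 0.499], [-0.087, -0.995, -0.05], [0.502, -0.0, -0.865]]
wrist_force: [0.1, 0.0, 0.1]
gripper_width: 0.918
gripper_force: 0.0
```

Run:
```python
from blob import *
G=np.array([.538,-.2003,.155]);R=rot(-5.7,30);T=here();print(T,sense()["joints"])
plan(T,H(R,G+.015*R[:,2]),4)
```

```text
[[ 0.861 -0.1    0.499  0.523]
 [-0.087 -0.995 -0.05  -0.198]
 [ 0.502 -0.    -0.865  0.181]
 [ 0.     0.     0.     1.   ]] [ -3.499   4.22  -35.556   3.265 -20.163  84.991]
4 x [0.1, 0.1, 11.3] [0.0001, -0.0005, -0.0002]
```

Request:
{"fn": "arm_command", "kwargs": {"motion": [[80,0,0,11,0,0,0],[80,0,0,11,0,0,0],[80,0,0,11,0,0,0],[80,0,0,11,0,0,0],[80,0,0,0,0,0,0]]}}

```text
time_s: 13.4
tcp_pos: [0.5447, -0.1998, 0.1404]
ee_rot: [[0.863, -0.099, 0.496], [-0.087, -0.995, -0.049], [0.498, -0.001, -0.867]]
wrist_force: [-0.5, 0.0, -0.1]
gripper_width: 0.923
gripper_force: 0.0
```

Request:
{"fn": "arm_command", "kwargs": {"motion": [[80,0,0,5,0,0,0],[80,0,0,5,0,0,0],[80,0,0,0,0,0,0]]}}

```text
time_s: 13.7
tcp_pos: [0.5502, -0.2003, 0.1336]
ee_rot: [[0.861, -0.099, 0.498], [-0.086, -0.995, -0.049], [0.501, -0.001, -0.866]]
wrist_force: [-0.2, 0.1, 0.2]
gripper_width: 0.92
gripper_force: 0.0
```

Request:
{"fn": "arm_command", "kwargs": {"motion": [[15,0,0,0,0,0,0],[15,0,0,0,0,0,0],[15,0,0,0,0,0,0],[15,0,0,0,0,0,0],[15,0,0,0,0,0,0],[15,0,0,0,0,0,0],[15,0,0,0,0,0,0]]}}

```text
time_s: 14.4
tcp_pos: [0.5502, -0.2004, 0.1343]
ee_rot: [[0.861, -0.099, 0.499], [-0.086, -0.995, -0.049], [0.502, -0.001, -0.865]]
wrist_force: [0.1, -1.4, 0.2]
gripper_width: 0.37
gripper_force: 0.1
```

Request:
{"fn": "arm_command", "kwargs": {"motion": [[15,0,0,0,0,0,0],[15,0,0,0,0,0,0],[15,0,0,0,0,0,0]]}}

```text
time_s: 14.7
tcp_pos: [0.5502, -0.2004, 0.1342]
ee_rot: [[0.861, -0.099, 0.499], [-0.086, -0.995, -0.049], [0.501, -0.001, -0.865]]
wrist_force: [0.6, 0.5, -0.0]
gripper_width: 0.323
gripper_force: 29.8
```

```bash
cat > k.py <<'E'
from blob import *
REL=np.linalg.inv(H(np.array([[.861,-.099,.499],[-.086,-.995,-.049],[.501,-.001,-.865]]),[.5502,-.2004,.1342]))@[.538,-.2003,.155,1]
R=rot(-53.7,30)
def tgt(g,R=R): return H(R,np.array(g)-R@REL[:3])
E
python3 - <<'E'
from k import *
print(REL);T=here();L=H(T[:3,:3],T[:3,3]+[0,0,.09]);plan(T,L,4)
C=tgt(pan(-.19,0,.232));print(C);plan(L,C,8)
E
```

```text
[-0.     0.001 -0.024  1.   ]
4 x [11.3, -0.0, -19.5] [-0.0, -0.0, -0.0]
[[ 0.513 -0.806  0.296  0.475]
 [-0.698 -0.592 -0.403 -0.231]
 [ 0.5   -0.    -0.866  0.211]
 [ 0.     0.     0.     1.   ]]
8 x [-6.8, 7.8, -2.0] [-0.0525, -0.0002, 0.0906]
```

Request:
{"fn": "arm_command", "kwargs": {"motion": [[15,11,0,-19.5,0,0,0],[15,11,0,-19.5,0,0,0],[15,11,0,-19.5,0,0,0],[15,11,0,-19.5,0,0,0],[15,0,0,0,0,0,0],[15,0,0,0,0,0,0]]}}

```text
time_s: 15.3
tcp_pos: [0.548, -0.2001, 0.2223]
ee_rot: [[0.862, -0.1, 0.497], [-0.087, -0.995, -0.049], [0.499, -0.002, -0.866]]
wrist_force: [0.4, 0.9, -3.1]
gripper_width: 0.318
gripper_force: 29.8
```

Request:
{"fn": "arm_command", "kwargs": {"motion": [[15,-6.8,7.8,-2.5,-0.052,0,0.09],[15,-6.8,7.8,-2.5,-0.052,0,0.09],[15,-6.8,7.8,-2.5,-0.052,0,0.09],[15,-6.8,7.8,-2.5,-0.052,0,0.09],[15,-6.8,7.8,-2.5,-0.052,0,0.09],[15,-6.8,7.8,-2.5,-0.052,0,0.09],[15,-6.8,7.8,-2.5,-0.052,0,0.09],[15,-6.8,7.8,-2.5,-0.052,0,0.09]]}}

```text
time_s: 16.1
tcp_pos: [0.4732, -0.2307, 0.2113]
ee_rot: [[0.54, -0.784, 0.306], [-0.679, -0.62, -0.392], [0.497, 0.004, -0.868]]
wrist_force: [-0.1, 0.4, -2.9]
gripper_width: 0.319
gripper_force: 29.8
```

Request:
{"fn": "arm_command", "kwargs": {"motion": [[15,0,0,0,0,0,0],[15,0,0,0,0,0,0],[15,0,0,0,0,0,0]]}}

```text
time_s: 16.4
tcp_pos: [0.4755, -0.2306, 0.2135]
ee_rot: [[0.542, -0.781, 0.311], [-0.676, -0.625, -0.39], [0.499, 0.001, -0.867]]
wrist_force: [-0.2, 1.4, -3.0]
gripper_width: 0.321
gripper_force: 29.8
```

```bash
cat > chk.py <<'E'
from k import *
T=here();g=T[:3,:3]@REL[:3]+T[:3,3];d=g[:2]-PP;c,s=np.cos(PY),np.sin(PY)
print(T,sense()["time_s"],sense()["joints"]);print("grip in panel",c*d[0]+s*d[1],-s*d[0]+c*d[1],g[2])
for cam in("scene","top"):
    p=proj(cam,g);e=proj(cam,g-[0,0,.052]);print(cam,"grip exp",np.round(p,1),"eye exp",np.round(e,1))
    r,q=int(p[0]),int(p[1])
    try: print(" blue",blob(cam,"blue",(r-16,r+17,q-16,q+17)))
    except Exception as x: print(x)
    for n in("key_grip","key_eye","hook_ball"): print(" ",n,[(np.round(f["location"],1).tolist(),round(f["p"],2)) for f in find_in(n,cam)[:3]])
    print("  ball exp",np.round(proj(cam,pan(-.127,0,.173)),1))
E
python3 chk.py
```

```text
[[ 0.542 -0.781  0.311  0.475]
 [-0.676 -0.625 -0.39  -0.231]
 [ 0.499  0.001 -0.867  0.214]
 [ 0.     0.     0.     1.   ]] 16.4 [  0.521   0.177 -47.342  47.644 -32.125  -0.674]
grip in panel -0.18966902979863756 -0.00016475403486700124 0.23437274989866944
scene grip exp [193.7 336.1] eye exp [209.  335.6]
 blue ([np.float64(188.5625), np.float64(337.625)], np.int32(16), [336, 186, 4, 6])
  key_grip [([272.3, 440.4], 0.74), ([224.0, 336.4], 0.49)]
  key_eye [([219.3, 334.9], 0.76), ([245.1, 284.9], 0.73), ([273.0, 435.0], 0.69)]
  hook_ball [([213.5, 369.8], 0.44)]
  ball exp [212.5 357.4]
top grip exp [194.  357.5] eye exp [196.6 356. ]
 blue ([np.float64(191.44444444444446), np.float64(359.0)], np.int32(9), [357, 190, 5, 5])
  key_grip [([179.8, 440.3], 0.59)]
  key_eye [([180.7, 438.1], 0.43)]
  hook_ball [([179.5, 379.9], 0.52)]
  ball exp [186.3 370.2]
```

Run:
```python
from k import *
for cam,(r0,r1,c0,c1) in(("scene",(184,242,320,364)),("top",(178,206,342,380))):
    i=capture(cam)[r0:r1,c0:c1].astype(int)
    print(cam,c0)
    for r in range(i.shape[0]):
        print(r+r0,"".join("B" if p[2]>1.5*p[0] and p[2]>80 else "R" if p[0]>1.8*p[1] and p[0]>80 else " .:-=+*#%@"[min(9,p.sum()//77)] for p in i[r]))
```

```text
scene 320
184 ...        ...  .==+*##+===============*#**+
185           ......BB=+##+============--+##*++=
186            ...  .BB**+============-=*##*+===
187                 .BB==============-=*##*+====
188                .BBBB-===========-=*#**+=====
189                BBBBB:-========--+*#*++=====-
190                .BBBB--=======-=*##*++=====--
191                 .BBB--======-=*##*+=======--
192       ...        .B--======-+*#*++======----
193     .:-=-.        .-=====-=*#**++======-----
194   .:-====-.       .-====-=*##*++=====-------
195 .:-==++++=-.       :-==-=*#**+======--------
196 ===++++++=-.       .---+***++======--------:
197 ++++++=+===-.       :-*##*++======-------:..
198 ++++++=+====:.    .:-*##*+======-=------:...
199 ++=+========-.   ..=*#*++=======-------:...-
200 =+++========-. ..BB+**++=======-------:..:+%
201 =+==========-::BBB-+*+========-------:. :*%@
202 =============---=+*++=======-------:....=%@@
203 =============--==+++=======-------:.. .-#@@@
204 ===========-=--============------:. ...-#@@@
205 ============++-========-==------:.. ...=#@@@
206 ========
[... 2263 characters left out ...]
=-:..       
190 .     ....:-=++BBB.   :=*#*+=-.       
191 .      ...:B=++=BB:. .-*#%%#*+=:.     
192 ...      .:BB===BBB..:+#%%%%%#*+-.    
193 ::...    .:BBB====BB.-*%%%%%%%%#+=:.  
194 :::..     ..BB==+==B:=#%%%%%%%%%#*+=:.
195 ::::...   ..:BB=++=-:=#%%%%%%%%%%%#*+-
196 :::::..     .:BB===::-+#%%%%%%%%%%%%#+
197 ::::::.     ..----::.:-*%%%%%%%%%%%%%#
198 ::::::..     .:::::...:=#%%%%%%%%%%%%%
199 :::::::..    .::::....:-+#%%%%%%%%%%%%
200 :::::::..   ..::::.....:-+#%%%%%%%%%%%
201 :::::::..  .....::::::..:=*%%%%%%%%%%%
202 ::::::::. .......::::..::=#%%%%%%%%%%%
203 -:::::::. ........:::.::-+#%%%%%%%%%%%
204 -::::::.. .......:::::-==+#%%%%%%%%%%%
205 =-::::::...........::-+**+*%%%%%%%%%%%
```

Run:
```python
from k import *
T=here();A=tgt(pan(-.185,-.001,.228));plan(T,A,1);B=tgt(pan(-.135,-.001,.228));plan(A,B,4);plan(B,tgt(pan(-.085,-.001,.225)),4);print(A)
```

```text
1 x [0.4, 1.5, 8.5] [-0.0199, -0.0003, 0.035]
4 x [10.8, -0.0, 6.2] [0.0, -0.0, -0.0]
4 x [10.5, 0.0, 6.9] [0.0, -0.0, -0.0]
[[ 0.513 -0.806  0.296  0.477]
 [-0.698 -0.592 -0.403 -0.235]
 [ 0.5   -0.    -0.866  0.207]
 [ 0.     0.     0.     1.   ]]
```

Request:
{"fn": "arm_command", "kwargs": {"motion": [[15,0.4,1.5,8.5,-0.02,0,0.035],[15,0,0,0,0,0,0],[15,10.8,0,6.2,0,0,0],[15,10.8,0,6.2,0,0,0],[15,10.8,0,6.2,0,0,0],[15,0,0,0,0,0,0],[15,0,0,0,0,0,0]]}}

```text
time_s: 17.6
tcp_pos: [0.4993, -0.266, 0.207]
ee_rot: [[0.512, -0.807, 0.295], [-0.698, -0.591, -0.404], [0.5, 0.001, -0.866]]
wrist_force: [0.9, 0.4, -2.7]
gripper_width: 0.32
gripper_force: 29.8
```

```bash
python3 chk.py | grep -v "key_\|hook_"
python3 - <<'E'
from k import *
plan(here(),tgt(pan(-.085,-.001,.225)),5)
for cam,(r0,r1,c0,c1) in(("scene",(195,235,335,370)),("top",(172,200,350,385))):
    i=capture(cam)[r0:r1,c0:c1].astype(int)
    print(cam,c0)
    for r in range(i.shape[0]):
        print(r+r0,"".join("B" if p[2]>1.5*p[0] and p[2]>80 else "R" if p[0]>1.8*p[1] and p[0]>80 else " .:-=+*#%@"[min(9,p.sum()//77)] for p in i[r]))
E
```

```text
[[ 0.512 -0.807  0.295  0.499]
 [-0.698 -0.591 -0.404 -0.266]
 [ 0.5    0.001 -0.866  0.207]
 [ 0.     0.     0.     1.   ]] 17.6 [ -4.291   4.381 -44.183  49.059 -30.236  -0.255]
grip in panel -0.14708677707957146 -0.0013849312555419824 0.22785585182830137
scene grip exp [196.5 351.3] eye exp [211.7 350.4]
 blue ([np.float64(191.05882352941177), np.float64(352.70588235294116)], np.int32(17), [351, 188, 4, 7])
  ball exp [212.5 357.4]
top grip exp [187.1 367.8] eye exp [189.9 365.9]
 blue ([np.float64(186.77777777777777), np.float64(365.44444444444446)], np.int32(9), [364, 185, 4, 5])
  ball exp [186.3 370.2]
5 x [10.6, 0.0, 6.8] [-0.0, -0.0001, 0.0001]
scene 335
195      ..::        .B-==-------:.... 
196    ..----.        .-=-------:.   . 
197  ..---=**=.       .-------:... ....
198 .-==-=*##+-.      .:------.. .:----
199 ===-+*#**+-.       .----:. .-+*%%*+
200 =-=*#**++==:.       .--:..:+%@@@%**
201 -=*##*++===-:      .:-:..:*@@@@@#++
202 =*##*+======:.   ..::....=%@@@@@%+=
203 *#*+++=====--....BB.....-#@@@@@@#=-
204 #*++=======--BBBBB.. . .-#@@@@@%*=-
205 *++========------:. . ..
[... 1599 characters left out ...]
==BB.  .RRRRRRR:::::
183 :::....   ...:==+=BBRRRRRRRRR.:::::
184 :::::..    ..BB====-RRRRRRR. ..::::
185 ::::::..    .BBB=====RRRRR.   ..:::
186 :::::::..   .:BBB====RRRR.     ...:
187 ::::::::..   .BBBB++==RR.       ..:
188 -::::::::.    .BBB=+=-:..        .:
189 =-:::::::..    .BBB==-:...        .
190 +=::::::::.    .:----:....        .
191 +=-:::::::..   ..::::......        
192 *+=-::::::..   ..:::.......        
193 **+-:::::::.  .....:::......       
194 **+=-::::::........:::.....:..     
195 **+=-::::::. ........:....:--:.    
196 **+=-:::::...... ....:::::-=+==:.  
197 **++-:::::...... ....::-====+**+-. 
198 **++=:::::............:-+*+++###+=:
199 ++++=::.::...........::-+##*+*###*+
```

Top-view alignment and the earlier pinch forces agree that the key sits about 3 mm to the panel's +y side. I correct that and thread on.

Request:
{"fn": "arm_command", "kwargs": {"motion": [[15,0,3,0,0,0,0],[15,0,0,0,0,0,0],[15,10.6,0,6.6,0,0,0],[15,10.6,0,6.6,0,0,0],[15,10.6,0,6.6,0,0,0],[15,0,0,0,0,0,0]]}}

```text
time_s: 18.7
tcp_pos: [0.5203, -0.2987, 0.2058]
ee_rot: [[0.512, -0.807, 0.295], [-0.699, -0.591, -0.404], [0.5, 0.0, -0.866]]
wrist_force: [-0.2, 1.2, -3.4]
gripper_width: 0.313
gripper_force: 29.8
```

Request:
{"fn": "arm_command", "kwargs": {"motion": [[15,10.6,0,6.6,0,0,0],[15,10.6,0,6.6,0,0,0],[15,0,0,0,0,0,0]]}}

```text
time_s: 19.0
tcp_pos: [0.5351, -0.3186, 0.2052]
ee_rot: [[0.512, -0.807, 0.296], [-0.698, -0.591, -0.404], [0.5, -0.0, -0.866]]
wrist_force: [-0.0, 0.9, -2.6]
gripper_width: 0.319
gripper_force: 29.8
```

```bash
python3 chk.py | grep -v "key_\|hook_"
python3 - <<'E'
from k import *
for cam,(r0,r1,c0,c1) in(("scene",(195,235,350,390)),("top",(168,194,360,395))):
    i=capture(cam)[r0:r1,c0:c1].astype(int)
    print(cam,c0)
    for r in range(i.shape[0]):
        print(r+r0,"".join("B" if p[2]>1.5*p[0] and p[2]>80 else "R" if p[0]>1.8*p[1] and p[0]>80 else " .:-=+*#%@"[min(9,p.sum()//77)] for p in i[r]))
E
```

```text
[[ 0.512 -0.807  0.296  0.535]
 [-0.698 -0.591 -0.404 -0.319]
 [ 0.5   -0.    -0.866  0.205]
 [ 0.     0.     0.     1.   ]] 19.0 [-10.108   9.574 -38.036  47.527 -27.921   6.457]
grip in panel -0.08356019965860699 -0.0037577601701405117 0.22599760111151093
scene grip exp [198.4 374.2] eye exp [213.6 372.8]
 blue ([np.float64(194.5), np.float64(376.5)], np.int32(4), [376, 194, 2, 2])
  ball exp [212.5 357.4]
top grip exp [176.7 383.4] eye exp [179.8 380.9]
 blue ([np.float64(176.0), np.float64(382.0)], np.int32(1), [382, 176, 1, 1])
  ball exp [186.3 370.2]
scene 350
195                         BBBB========+++=
196                       . .BB:-========+++
197                          .B:-======+=+=+
198 ...           .:::        ..-======+=+=+
199 ....        .-+**+.       . :-=======+=+
200 ...        :+%@@@*:         .:-====+====
201 .         :*%@@@@#-.        ::.:-=======
202 :  .     .=%@@@@@%=.       :=+-..::--===
203 :..:.  ..-#@@@@@@#=:.    .:+%%*:  ..:-==
204 --::. . .-#@@@@@%*-:.    :*%@@%-.  .:===
205 --:... ..-#@@@@@%#*=:....-#@@@%+.  .-===
206 :..  .  .-*%@@@@@@@#=BBB-*%
[... 1621 characters left out ...]
::.  .:B-----:::::--
177 ********+=-::::::.. ..BB:-=--:::---
178 *********+=-:::::..  ..BB---::::---
179 **********+=-:::::..  ..:::::..::--
180 ***********+-:::::..  .:........:--
181 ***********+=-::::.. ...::.......:-
182 ***********+=-:::::......:.......::
183 +**********++--:::.. .............:
184 =+*********++=-::::. ...........:::
185 =+*********++=-:::.... .........---
186 -=+******++++=::::.... .......::-==
187 -=+****++++++=::.............:::-==
188 --+**++++++++=::...............::-=
189 --=+*++++++++-:..................:-
190 --=+++++++++=-:..................::
191 --=+++++++++=-:...................:
192 :-=++++++++==-..........  ...::....
193 --=+++++====-:..........   ........
```

The key's near strand crosses the arm at scene columns 370–373, and red shows on both sides of it. It threaded without any contact force. Now I lower it.

Request:
{"fn": "arm_command", "kwargs": {"motion": [[15,-3.5,0,6,0,0,0],[15,-3.5,0,6,0,0,0],[15,-3.5,0,6,0,0,0],[15,0,0,0,0,0,0],[15,0,0,0,0,0,0]]}}

```text
time_s: 20.0
tcp_pos: [0.5338, -0.3174, 0.1845]
ee_rot: [[0.513, -0.806, 0.296], [-0.698, -0.592, -0.403], [0.5, 0.0, -0.866]]
wrist_force: [0.2, -0.1, -2.3]
gripper_width: 0.318
gripper_force: 29.8
```

Request:
{"fn": "arm_command", "kwargs": {"motion": [[15,-1.5,0,2.6,0,0,0],[15,0,0,0,0,0,0],[15,0,0,0,0,0,0]]}}

```text
time_s: 20.3
tcp_pos: [0.5338, -0.3174, 0.1815]
ee_rot: [[0.513, -0.806, 0.296], [-0.698, -0.592, -0.403], [0.5, 0.0, -0.866]]
wrist_force: [-0.2, 0.9, -2.5]
gripper_width: 0.322
gripper_force: 29.8
```

Request:
{"fn": "arm_command", "kwargs": {"motion": [[15,-1,0,1.7,0,0,0],[15,0,0,0,0,0,0],[15,0,0,0,0,0,0]]}}

```text
time_s: 20.6
tcp_pos: [0.5341, -0.3173, 0.1796]
ee_rot: [[0.513, -0.806, 0.297], [-0.698, -0.592, -0.403], [0.501, -0.0, -0.866]]
wrist_force: [0.4, -0.4, -2.4]
gripper_width: 0.319
gripper_force: 29.8
```

Request:
{"fn": "arm_command", "kwargs": {"motion": [[15,-1,0,1.7,0,0,0],[15,0,0,0,0,0,0],[15,0,0,0,0,0,0]]}}

```text
time_s: 20.9
tcp_pos: [0.5339, -0.3173, 0.1774]
ee_rot: [[0.513, -0.806, 0.296], [-0.698, -0.592, -0.403], [0.5, 0.0, -0.866]]
wrist_force: [-0.1, 0.1, -1.3]
gripper_width: 0.319
gripper_force: 29.8
```

Request:
{"fn": "arm_command", "kwargs": {"motion": [[15,-1,0,1.7,0,0,0],[15,0,0,0,0,0,0],[15,0,0,0,0,0,0]]}}

```text
time_s: 21.2
tcp_pos: [0.5346, -0.3176, 0.1767]
ee_rot: [[0.512, -0.806, 0.298], [-0.697, -0.592, -0.404], [0.502, -0.001, -0.865]]
wrist_force: [-0.9, 0.6, 3.8]
gripper_width: 0.318
gripper_force: 29.8
```

Request:
{"fn": "arm_command", "kwargs": {"motion": [[15,-0.5,0,0.9,0,0,0],[15,0,0,0,0,0,0],[15,0,0,0,0,0,0]]}}

```text
time_s: 21.5
tcp_pos: [0.5348, -0.3177, 0.1766]
ee_rot: [[0.511, -0.806, 0.299], [-0.697, -0.592, -0.405], [0.503, -0.001, -0.864]]
wrist_force: [-1.7, 2.4, 7.0]
gripper_width: 0.321
gripper_force: 29.8
```

The eye bears on the arm at the expected height. I ease off 1.5 mm and open.

Request:
{"fn": "arm_command", "kwargs": {"motion": [[15,0.8,0,-1.3,0,0,0],[24,0,0,0,0,0,0],[29,0,0,0,0,0,0],[31,0,0,0,0,0,0],[34,0,0,0,0,0,0],[40,0,0,0,0,0,0],[50,0,0,0,0,0,0],[60,0,0,0,0,0,0]]}}

```text
time_s: 22.3
tcp_pos: [0.5337, -0.3173, 0.1757]
ee_rot: [[0.513, -0.806, 0.296], [-0.698, -0.592, -0.403], [0.5, 0.001, -0.866]]
wrist_force: [-0.6, -0.3, 0.2]
gripper_width: 0.557
gripper_force: 0.0
```

Request:
{"fn": "arm_command", "kwargs": {"motion": [[60,0,0,0,0,0,0],[60,0,0,0,0,0,0],[60,0,0,0,0,0,0],[60,0,0,-8,0,0,0],[60,0,0,-8,0,0,0],[60,0,0,-10,0,0,0],[60,0,0,-15,0,0,0],[60,0,0,-20,0,0,0]]}}

```text
time_s: 23.1
tcp_pos: [0.515, -0.2926, 0.2283]
ee_rot: [[0.513, -0.806, 0.294], [-0.698, -0.591, -0.403], [0.499, 0.002, -0.867]]
wrist_force: [-0.3, -0.8, 0.8]
gripper_width: 0.684
gripper_force: 0.0
```

Request:
{"fn": "arm_command", "kwargs": {"motion": [[60,0,0,-25,0,0,0],[60,0,0,-30,0,0,0],[60,0,0,-30,0,0,0],[60,0,0,0,0,0,0],[60,0,0,0,0,0,0],[60,0,0,0,0,0,0]]}}

```text
time_s: 23.7
tcp_pos: [0.49, -0.2586, 0.3011]
ee_rot: [[0.513, -0.806, 0.294], [-0.698, -0.592, -0.403], [0.499, 0.002, -0.867]]
wrist_force: [0.1, 0.5, -0.5]
gripper_width: 0.693
gripper_force: 0.0
```

Run:
```python
from k import *
e=pan(-.0836,-.003,.146)
print("exp eye",[proj(c,e) for c in("scene","top")],"grip",[proj(c,e+[0,0,.052]) for c in("scene","top")],sense()["time_s"],sense()["wrist_force"])
for _ in range(2):
  print(blob("scene","blue",(190,215,360,385)),blob("top","blue",(168,190,370,394)))
for cam,(r0,r1,c0,c1) in(("scene",(195,242,350,390)),):
    i=capture(cam)[r0:r1,c0:c1].astype(int)
    for r in range(i.shape[0]):
        print(r+r0,"".join("B" if p[2]>1.5*p[0] and p[2]>80 else "R" if p[0]>1.8*p[1] and p[0]>80 else " .:-=+*#%@"[min(9,p.sum()//77)] for p in i[r]))
```

```text
exp eye [[np.float64(221.36181828678528), np.float64(372.10469359480277)], [np.float64(181.27601852378206), np.float64(379.4368735541345)]] grip [[np.float64(206.51477021903943), np.float64(373.40249325233276)], [np.float64(178.22238375490312), np.float64(381.84215338048716)]] 23.7 [ 0.102  0.518 -0.536]
([np.float64(201.9512195121951), np.float64(372.7073170731707)], np.int32(41), [370, 199, 7, 7]) ([np.float64(177.9777777777778), np.float64(381.6666666666667)], np.int32(45), [378, 174, 8, 9])
([np.float64(201.88095238095238), np.float64(372.7857142857143)], np.int32(42), [370, 199, 7, 7]) ([np.float64(177.9777777777778), np.float64(381.6666666666667)], np.int32(45), [378, 174, 8, 9])
195 ======--------:.  .  .. . .-=====+++++++
196 =====--------:.            :-======+++++
197 =====------:.. ..  ....    :-======+++=+
198 ===-------:. ..:----:BB... .-=====+=++=+
199 =-=------:. .-+*%%*+BBBBBBB.:-======+=++
200 --------:. :+%@@@%*+BBBBBBB:::-===+==++=
201 -------:. :*%@@@@#==BBBBBBB*+-::-=======
202 -----:....=%@@@@@%+-BBBBBBB#%#=..::--===
203 ----:.. .-#@@@@@@#=:BBBBBBB%@@*:  ..:-==

[... 1009 characters left out ...]
..::----:... .    . ... .
227     . . .        .:---:.    . .   ..    
228  . .  . ..    .  .:---:.    .      .... 
229   .  .   .  .  . .:---:..  . .  . ..  ..
230 ..     . .. . .  .:--::..   . .     .. .
231 :..   .     ..  ..:--:. .   .. .       .
232 =-:..   . ..  . :----:.   . .     .  . .
233 ++=:... .      .:----:..  . ............
234 =++=-. .  .    .:----:... ..:--:::::::::
235 --==-:.   .   ..:----:... ..------------
236 -=+=::. .  . . .:----:..  ..-========---
237 =+=-::....  ....:----:.    .-=====---:::
238 +=-:::..      ..:----:..   .-==---::::::
239 --:::...     ...:----:.    .---:::::::::
240 :::::::.. .   ..:----:.. ...::::::::::::
241 :::::==-:. .....:-===-.   ..::::::::::::
```

```bash
python3 -c "
from station import *
print(finish_job())"
```

```text
the job is handed in; nothing more can be done
None
```

The hook is folded out, and the blue-grip key hangs by its eye on the arm, upright and still in the last camera check, and let go. No contact was felt with the jar, beaker, slide box, rack or timer, though I did not re-image them. The job is handed in at about 24 s; no verdict came back.

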